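# Hang the spare shelf bracket in the free bay

## Robot

A 7-joint arm with a two-finger parallel gripper is mounted at the origin on the work surface. World frame = base frame: x ahead of the robot, y to its left, z up, the work surface at z = 0. Lengths are in mm, angles in rad, forces in N, time in s.
With the tool pointing down it reaches from about 425 to 1025 mm from the base axis. Payload 3.6 kg.
Tool frame: the origin (TCP) lies midway between the tips of the shut fingers; the grasp point (between the pads) lies 19 mm behind it; z points along the fingers, y is the direction in which the jaws open and shut (so a half turn about z gives the same grasp; the last joint's range is limited). The gripper opens to 85 mm and grips with 20 to 120 N. Pads are 22 mm wide; open, the fingers measure 114 mm over their backs; the gripper's body (76 mm by 85 mm) begins 54 mm behind the grasp point. The pads swing forward as they close: fully open they stand 13 mm farther back than shut.
Start: joints at [1.173, 0.591, 0.048, 1.609, -0.033, 0.943, -0.034], TCP at [216.883, -691.803, 195.902] pointing down, gripper open.
Joint ranges: [-2.69, 2.69], [-0.47, 2.24], [-1.27, 1.36], [0.19, 2.51], [-1.53, 4.68], [0.08, 2.07], [-3.09, 3.09]. Speed limits (rad/s): [2.57, 2.57, 3.14, 3.14, 3.14, 3.14, 3.14].

## Interface

Orientations are given as a rotation vector (axis times angle).
In Python, from cell import manip gives the robot as it stands.
- The arm moves only by the tool arm_command, never from a script. Its argument "moves" is a list of rows, each a list of 7 numbers: the turn, a rotation vector about the tool's x, y, z in degrees, then the shift along the tool's x, y, z in mm, then the closure, from 0 (fully open) to 1 (shut). In form: [[ax, ay, az, dx, dy, dz, grip], ...]. A call has 1 to 10 rows; each row is the pose to reach, as a shift and turn from the pose commanded when the call began, along the tool's axes at that moment; what a row does not reach only later rows make up. A row lasts 1/8 s, in which the tool goes at most 62.5 mm and 10.7 degrees, less where a joint would pass 70% of its speed; a pose out of reach is approached as far as the arm can. A call with a gripper value outside its range is refused whole. The fingers move at their own pace and stop on an object; the grip force is fixed at half the most. Time passes only in rows, so rows that repeat a pose let the fingers close. It gives the time, the measured TCP pose, the force and the opening at its end, in the units of the state.
- manip.state(): the state, without advancing time (a new reading comes with each control period).
- manip.capture(name): name is "scene" or "top" or "wrist"; returns a dict with "frame" (384x512x3 uint8, red, green, blue), "range_z" (384x512 float32, mm along the optical axis (not along the pixel's ray), 0 where there is no reading), "fx", "fy", "cx", "cy" (pixels), "T" (4x4, takes a point from camera to world coordinates); the wrist camera has in their place "T_tool_cam" (4x4, takes a point from camera to tool coordinates, whose origin is the TCP and whose axes are the flange's). Camera axes: x right, y down, z forward; pixel columns grow to the right and rows downward; lengths in mm; the calibration is good to about 2 mm. A picture is of the moment at which its call begins: read the wrist's pose just before it.
- manip.job_done(): hands the job in, once; it reports no verdict.
The state is a dict: "time_s": time; "q": joint angles; "qd": joint speeds; "joint_efforts": joint torques, N m; "eef_pos": TCP position; "tool_rot": TCP orientation; "contact_force": force on the tool from outside, world axes, zero at the start; "wrist_torque": the same for the moment, N m; "width": opening from 0.0 (shut) to 1.0 (fully open).
Only numpy, scipy, OpenCV 4.12 (cv2) and the standard library are available. Lean on these libraries where they do the work, as an engineer would, in place of code of your own. Each camera call takes 0.05 s, during which the arm holds its last target. There are 200 camera calls.

## Task

Lift the yellow shelf bracket off its parking stand, stand it upright on the open desk well clear of the stand and let go of it there, so that you can take it again another way; then hang it in the panel's free bay: pass its keyhole over the screw head, slide it fully down until it locks, and let go so that it hangs straight and still. Leave everything else on the desk where it is.

Things in the scene. Friction and masses are not known exactly. Their poses are not given: they have to be found in the camera images.
- bracket: spare shelf bracket, the only yellow thing, 0.25 kg, an L that also stands by itself. Back plate 56 mm wide (y), 6 mm thick (x = -3 to +3 mm), 170 mm tall (z up). Shelf at its foot, 6 mm thick, 56 mm wide, out to x = +63 mm, with a lip 16 mm high at its front. Origin: bottom centre of the back plate, mid-thickness. Starts upright on the parking stand.
- keyhole (a point): centre of the keyhole's entry opening in the bracket's back plate, y = 0, 76 mm above the bracket's underside; axes as the bracket's. The opening is an octagon 24 mm across; from it a slot 11 mm wide runs up and ends 28 mm above this point.
- stand: fixed parking stand, origin on the table. Dark base plate 8 mm thick, x -35 to +70, y +-50 mm; grey column x -25 to -5, y +-20 mm, top at 183 mm. The bracket starts on the base straight above the origin, same axes. The column is 2 mm behind its plate and 5 mm taller: there only the plate's two narrow side edges, 8 mm beyond the column each side, can be gripped.
- panel: fixed maroon panel, front to its +x; origin on the table below the middle of the board's front face. Board 254 mm wide, 12 thick, top at 158 mm. Base plate 12 mm thick, x -50 to +80. Cheeks 6 mm thick, x 0 to 30, up to 205 mm, make three bays 72 mm wide at y = -78, 0, +78. Two hold fixed white brackets (tops at 210 mm, 64 mm out); which bay is free varies.
- screw (a point): steel screw in the free bay, 140 mm above the table, axes as the panel's. Neck 8 mm across stands 10 mm out of the board along +x, ending in a head 18 mm across, 6 mm thick. The point is on its axis, 5 mm out of the board; the head is 5 to 11 mm farther out. Locked home it lies 24 mm above the keyhole point; the bracket's top is then 52 mm above the board's.
- clear_spot (a point): middle of the clear patch of the dark blue desk covering, about 150 mm across, at table height: room to stand the bracket.
- tube_rack: white slatted tube rack 65 x 120 x 50 mm with three violet-capped tubes; loose bystander, origin at the centre of its underside
- gel_bottle: clear gel bottle, 60 mm across, 150 mm tall; loose bystander, origin at the centre of its underside
- sample_jar: white jar with red cap, 56 mm across, 60 mm tall; loose bystander, origin at the centre of its underside
- label_box: brown box 80 x 60 x 50 mm; loose bystander, origin at the centre of its underside
- mug: blue mug, 76 mm across, 85 mm tall; loose bystander, origin at the centre of its underside
- tape_roll: flat green tape roll, 90 mm across, 22 mm high; loose bystander, origin at the centre of its underside
- swab_carton: white carton with a violet band, 60 x 100 x 40 mm; loose bystander, origin at the centre of its underside
Things that resemble listed ones, but are neither listed nor needed, are in the scene too. What is shaped like the stand but blue is not meant.

How it is judged (in metres and radians):
On the way:
1. the bracket stands upright on the desk itself, clear of the parking stand and let go (height (world z) of bracket between -0.003 and 0.004 m and angle between bracket's own z axis and vertical below 0.1 rad and horizontal distance between bracket and stand above 0.09 m and contact force between bracket and the fingers below 0.1 N and linear speed of bracket below 0.02 m/s and angular speed of bracket below 0.2 rad/s), for 0.2 s.
At the end, for the whole second after the job is handed in: The bracket hangs on the free bay's screw, slid down until the neck is within 3.5 mm of the slot's end (the screw point at z 96.5 to 104 mm, y within 4 mm, x within 6 mm in the bracket's frame), upright within 0.1 rad, square to the board within 0.12 rad, at rest and let go (z of screw in the frame of bracket between 0.0965 and 0.104 m and y of screw in the frame of bracket between -0.004 and 0.004 m and x of screw in the frame of bracket between -0.006 and 0.006 m and angle between bracket's own z axis and vertical below 0.1 rad and angle between the x axis of bracket and the x axis of screw, either way round below 0.12 rad and contact force between bracket and the fingers below 0.1 N and linear speed of bracket below 0.02 m/s and angular speed of bracket below 0.2 rad/s); the robot touches nothing.
It fails at once if a loose bystander is shifted by more than 30 mm or knocked over (distance of any of tube_rack, gel_bottle, sample_jar, label_box, mug, tape_roll, swab_carton from where it was at the start of the episode above 0.03 m or angle between any of tube_rack, gel_bottle, sample_jar, label_box, mug, tape_roll, swab_carton's own z axis and vertical above 0.5 rad).
It also fails if it takes over 58 s, if anything falls off the work surface, if the arm or the gripper's body presses on something with over 40 N, if the wrist force passes 120 N, or if a joint passes its speed limit or range.

## Working session

There is one attempt and no reset: what is moved stays moved. The work goes in short steps, Python scripts to look and compute and a tool call to move; the robot and the scene stay as the last step left them, time stands still between calls to the robot, and variables do not carry over. Pictures are saved under pics/ and viewed, about 8 in all and at most 12, crops included, and the job is handed in when it is done.

Besides the shell and the picture viewer there is one more tool, called after "Request:" as name(argument=value, ...), one argument or row to a line, values as JSON. arm_command: Moves the arm, as the interface text tells. Its arguments: {"type":"object","properties":{"moves":{"type":"array","items":{"type":"array","items":{"type":"number"}}}},"required":["moves"]}

```bash
mkdir -p pics; ls; python3 - <<'E'
from cell import manip
import cv2,pickle,numpy as np
s=manip.state();print(s)
d={}
for n in("scene","top"):
    c=manip.capture(n);d[n]=c
    print(n,c['fx'],c['cx'],c['cy'],np.round(c['T'],3).tolist())
pickle.dump(d,open('c0.pkl','wb'))
a=[cv2.resize(d[n]['frame'][:,:,::-1],(800,600)) for n in d]
for n,i in zip(d,a): cv2.imwrite(f'pics/{n}0.png',i)
E
```

```text
pics
{'time_s': 0.0, 'q': array([ 1.1734988 ,  0.59209029,  0.04831264,  1.60982257, -0.03329068,
        0.94271004, -0.03372873]), 'qd': array([ 6.97403745e-04, -9.95341974e-04, -6.22447936e-05,  1.12251680e-03,
       -1.57895836e-03, -3.27631232e-04,  3.87129533e-04]), 'joint_efforts': array([ 9.15632131e-05, -5.48680115e+01,  1.54633362e+00, -1.98118472e+01,
        9.36590543e-03,  8.77858896e-03, -1.72194291e-05]), 'eef_pos': array([ 216.60210456, -690.93917455,  194.76207449]), 'tool_rot': array([-3.10325832e+00, -4.75114412e-01,  7.43200684e-04]), 'contact_force': array([ 0.15943766, -0.38469869,  0.55685986]), 'wrist_torque': array([-0.00446382,  0.01712556, -0.02663468]), 'width': 0.9991959339149404}
scene 453.494748746021 254.00141748625404 199.48514006847265 [[-0.083, 0.839, -0.538, 1275.33], [0.996, 0.063, -0.055, 151.271], [-0.012, -0.54, -0.841, 1340.51], [0.0, 0.0, 0.0, 1.0]]
top 490.70291019482687 258.03797759797976 178.97224198620353 [[-0.023, -0.984, 0.176, 163.072], [-1.0, 0.021, -0.012, 77.591], [0.008, -0.176, -0.984, 1938.945], [0.0, 0.0, 0.0, 1.0]]
```

View pics/scene0.png

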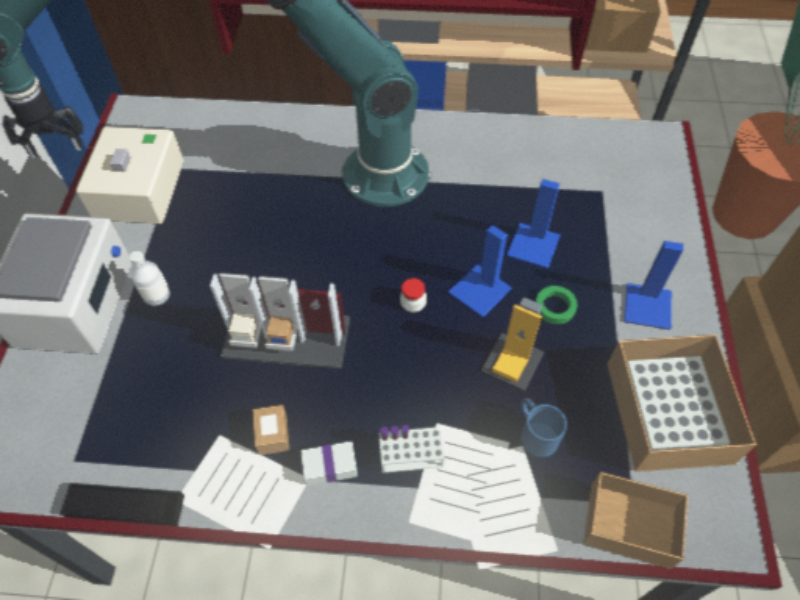

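View pics/top0.png

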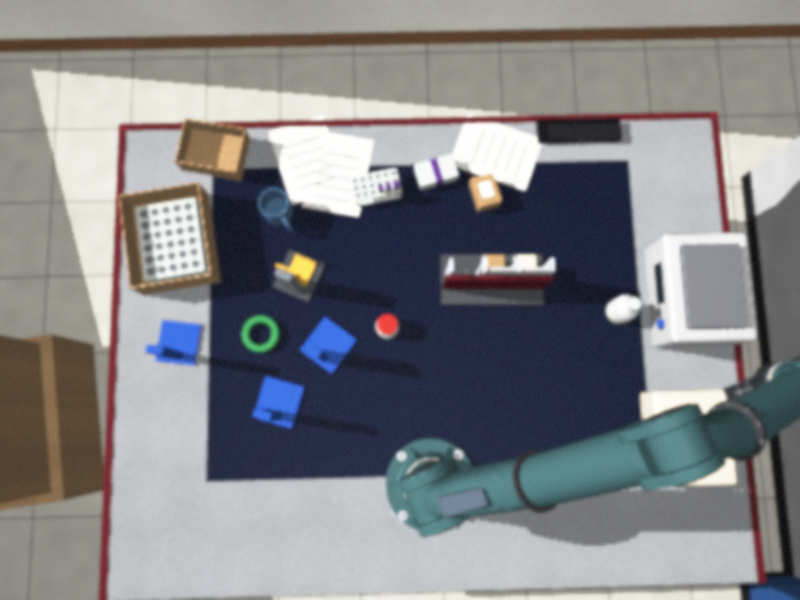

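Scene view (800x600): the yellow bracket stands at (515,345) on a dark base with a grey column. The lookalikes are blue stands at (485,275), (537,225) and (650,285). The orange-brown block at (280,330) is on a panel shelf. The panel's free bay is its right one, at (321,312), with the screw visible. The choice is the yellow one at (515,345). Next I measure.

```bash
cat > h.py <<'E'
import numpy as np,cv2,pickle
from scipy.spatial.transform import Rotation as R
def cloud(c,T=None):
    T=c['T'] if T is None else T
    z=c['range_z'];v,u=np.mgrid[:384,:512]
    P=np.stack([(u-c['cx'])/c['fx']*z,(v-c['cy'])/c['fy']*z,z],-1)
    W=P@T[:3,:3].T+T[:3,3]; W[z<=0]=np.nan
    return W
def hsv(c): return cv2.cvtColor(c['frame'],cv2.COLOR_RGB2HSV)
def tool(s):
    T=np.eye(4);T[:3,:3]=R.from_rotvec(s['tool_rot']).as_matrix();T[:3,3]=s['eef_pos'];return T
E
python3 - <<'E'
from h import *
d=pickle.load(open('c0.pkl','rb'))
np.set_printoptions(precision=1,suppress=True)
for n,c in d.items():
    W=cloud(c);H=hsv(c);h,s,v=[H[...,i].astype(int) for i in range(3)]
    ms={'yellow':(h>17)&(h<30)&(s>150)&(v>100),'red/maroon':((h<6)|(h>172))&(s>120),'green':(h>50)&(h<75)&(s>120),'blue':(h>105)&(h<120)&(s>180)&(v>120),'violet':(h>125)&(h<150)&(s>80)}
    for k,m in ms.items():
        nn,l,st,ce=cv2.connectedComponentsWithStats(m.astype(np.uint8))
        for i in range(1,nn):
            if st[i,4]>25:
                p=W[l==i];p=p[~np.isnan(p[:,0])]
                if len(p)<5: print(n,k,'nodepth',st[i]);continue
                print(n,k,ce[i],st[i,4],'med',np.median(p,0),'min',np.percentile(p,2,0),'max',np.percentile(p,98,0))
    # heights >15 map components in the working zone
    m=(W[...,2]>12)&(W[...,0]>250)&(W[...,0]<1050)&(abs(W[...,1])<750)
    nn,l,st,ce=cv2.connectedComponentsWithStats(m.astype(np.uint8))
    for i in range(1,nn):
        if st[i,4]>60:
            p=W[l==i];print(n,'obj',ce[i],'min',np.percentile(p,2,0),'max',np.percentile(p,98,0))
c=d['scene'];f=c['frame'][:,:,::-1]
a=cv2.resize(f[165:255,130:355],None,fx=3.5,fy=3.5,interpolation=cv2.INTER_CUBIC);cv2.imwrite('pics/crop1.png',a)
E
```

```text
scene yellow [330.2 223.6] 486 med [521.  323.2  20.1] min [503.5 286.4   7.8] max [571.3 349.7 177.9]
scene red/maroon [145.5  12.6] 463 med [-418.8 -489.7  105.7] min [-723.1 -631.4  -75.4] max [-403.8 -374.3  201.5]
scene red/maroon [322.5   6.8] 1424 med [-416.   313.8  206.7] min [-504.  -100.6   53.3] max [-404.2  503.4  217.4]
scene red/maroon [68.6 69.7] 67 med [-185.9 -790.7    2.5] min [-245.6 -800.2   -3.1] max [-123.2 -781.9    9. ]
scene red/maroon [456.9 170.9] 714 med [255.4 789.5   1.6] min [-223.6  781.3   -5.3] max [574.5 797.8   7.6]
scene red/maroon [264.1 184.3] 169 med [390.9  97.2  58.8] min [329.7  69.8  -2.8] max [414.5 120.7  65.3]
scene red/maroon [471.2 351.3] 898 med [933.4 772.    0.8] min [705.5 570.7  -5.2] max [948.  796.1   6.9]
scene red/maroon [ 50.6 335.1] 697 med [ 940.1 -497.4    1.2] min [ 930.  -647.2   -5. ] max [ 949.2 -340.2    7. ]
scene green [356.9 193.6] 294 med [374.7 422.3  20.4] min [336.7 376.4   0.4] max [422.7 457.9  26.2]
scene blue [334. 160.] 63 med [226.9 344.7   8.6] min [205.4 318.7   3.4] max [255.  373.4  15.2]
scene blue 
[... 3144 characters left out ...]
 152.1] min [494.9 529.2  15.2] max [745.3 745.2 102.7]
top obj [176.9 131.7] min [643.2 336.7  14.5] max [737.3 409.5  91.3]
top obj [446.1 185.4] min [ 323.2 -739.1   28. ] max [ 574.9 -568.1  187.2]
top obj [189.2 174.6] min [483.  273.2  12.4] max [575.3 351.7 188.4]
top obj [318.2 177.2] min [ 443.8 -294.6   12.4] max [562.1 -47.8 210.6]
top obj [399.1 196.8] min [ 388.7 -508.2   17.8] max [ 442.3 -460.2  156.1]
top obj [247.9 208. ] min [364.4  72.5  14.6] max [413.4 123.6  69.5]
top obj [166.8 212.7] min [339.1 371.6  13.5] max [422.  456.8  31.3]
top obj [106.3 224.2] min [317.7 604.1  12.4] max [362.3 658.4 189.2]
top obj [202.4 224.4] min [304.8 245.8  12.5] max [356.1 297.1 189.8]
```

View pics/crop1.png

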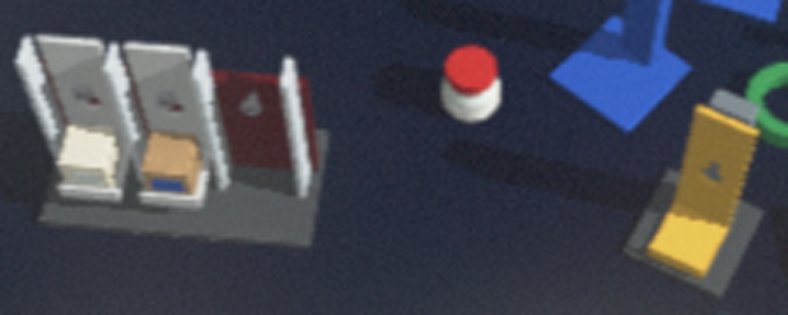

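```bash
cat >> h.py <<'E'
from scipy.optimize import least_squares
BR=[(-3,3,-28,28,0,170),(-3,63,-28,28,0,6),(57,63,-28,28,0,22)]
ST=[(-35,70,-50,50,0,8),(-25,-5,-20,20,0,183)]+[(a,b,c,d,e+8,f+8) for a,b,c,d,e,f in BR]
PA=[(-12,0,-127,127,0,158),(-50,80,-127,127,0,12)]+[(0,30,y-3,y+3,0,205) for y in(-117,-39,39,117)]
def wb(y0): return [(a+3,b+3,c+y0,d+y0,e+40,f+40) for a,b,c,d,e,f in BR]
def sdf(P,B):
    o=[]
    for b in B:
        lo,hi=np.array(b[::2]),np.array(b[1::2])
        q=abs(P-(lo+hi)/2)-(hi-lo)/2
        o.append(np.linalg.norm(np.maximum(q,0),axis=1)+np.minimum(q.max(1),0))
    return np.min(o,0)
def fit(P,B,x0,fz=True,loss=2.):
    def loc(p):
        M=R.from_euler('z',p[2]).as_matrix()
        return (P-[p[0],p[1],p[3] if fz else 0])@M
    r=least_squares(lambda p:sdf(loc(p),B),list(x0)+[0.],loss='soft_l1',f_scale=loss,x_scale=[10,10,.1,3])
    return r.x,np.median(abs(sdf(loc(r.x),B))),len(P)
def sel(W,lo,hi):
    P=W.reshape(-1,3);return P[np.all((P>lo)&(P<hi),axis=1)]
E
python3 - <<'E'
from h import *
d=pickle.load(open('c0.pkl','rb'))
np.set_printoptions(precision=3,suppress=True)
for n,c in d.items():
    W=cloud(c)
    P=sel(W,(460,250,5),(600,375,195)); 
    for y in(.0,-.4,.4): print(n,'stand',y,*fit(P,ST,(515,315,y)))
    P=sel(W,(425,-310,5),(580,-30,215))
    print(n,'panel',*fit(P,PA+wb(0)+wb(-78),(484,-170,0)))
E
```

```text
scene stand 0.0 [512.3   326.176  -0.289   0.462] 1.514891378602418 1207
scene stand -0.4 [514.865 325.926  -0.387   0.399] 1.258839731230201 1207
scene stand 0.4 [512.3   326.176  -0.289   0.462] 1.5148866588054024 1207
scene panel [ 497.325 -170.938   -0.053    0.906] 2.0528136396230146 4091
top stand 0.0 [510.977 322.323  -0.214   6.667] 2.0197443351436304 637
top stand -0.4 [510.977 322.323  -0.214   6.667] 2.0197441685238395 637
top stand 0.4 [510.977 322.323  -0.214   6.667] 2.019744438094882 637
top panel [ 492.475 -167.992   -0.019   10.14 ] 1.9604019431501367 2205
```

```bash
cat >> h.py <<'E'
def go(pos,ang,s):
    """shift/turn in tool axes to reach world pos with tool down and tool x at heading ang"""
    T=tool(s);c,n=np.cos(ang),np.sin(ang)
    M=np.array([[c,n,0],[n,-c,0],[0,0,-1.]])
    r=R.from_matrix(T[:3,:3].T@M).as_rotvec(degrees=True)
    print('turn',np.round(r,2),'shift',np.round(T[:3,:3].T@(np.array(pos)-T[:3,3]),1))
E
python3 - <<'E'
from h import *
from cell import manip
s=manip.state();c=manip.capture('wrist')
print(np.round(c['T_tool_cam'],3).tolist(),c['fx'],c['cx'],c['cy'],s['eef_pos'],s['tool_rot'])
go((480,-400,420),.9,s)
go((570,-90,420),1.54,s)
E
```

```text
[[0.001, -0.947, -0.321, 82.001], [1.0, 0.001, 0.0, 1.236], [0.0, -0.321, 0.947, -178.587], [0.0, 0.0, 0.0, 1.0]] 307.37198625071596 256.35306424405906 188.47324480411422 [ 216.6370761  -691.03128841  194.86284569] [-3.10346787e+00 -4.75187907e-01  6.68240740e-04]
turn [-1.100e-01 -3.000e-02 -3.416e+01] shift [ 338.4 -199.3 -224.8]
turn [-1.000e-01 -6.000e-02 -7.082e+01] shift [ 517.  -468.2 -224.3]
```

```bash
python3 - <<'E'
from h import *
from cell import manip
s=manip.state()
go((217,-692,315),.2,s);go((620,-100,330),.0,s)
E
```

```text
turn [-0.1   0.01  5.95] shift [   0.     0.7 -120. ]
turn [-0.1   0.02 17.41] shift [ 561.7 -443.6 -134.3]
```

Request:
arm_command(
  moves=[
    [0, 0, 0, 0, 0, -60, 0],
    [0, 0, 0, 20, -15, -120, 0],
    [0, 0, 3, 65, -50, -150, 0],
    [0, 0, 6, 110, -87, -155, 0],
    [0, 0, 9, 158, -124, -155, 0],
    [0, 0, 11, 205, -161, -150, 0],
    [0, 0, 13, 252, -198, -150, 0],
    [0, 0, 15, 300, -235, -145, 0],
    [0, 0, 17.4, 347, -273, -140, 0],
    [0, 0, 17.4, 394, -310, -140, 0],
  ],
)

```text
time_s: 1.4
eef_pos: [500.4, -276.1, 335.3]
tool_rot: [-3.141, 0.0, 0.002]
contact_force: [0.9, -0.2, 1.2]
width: 1.0
```

```bash
python3 - <<'E'
from h import *
from cell import manip
s=manip.state();print(s['time_s'],s['eef_pos'],s['q'])
go((620,-100,330),.0,s)
E
```

```text
1.4 [ 500.3950142  -276.13196104  335.27411838] [ 0.4681164   0.26033996 -0.05442929  1.79803403  0.01593361  1.08478944
 -1.16282697]
turn [-0.02  0.06 -0.01] shift [ 119.6 -176.1    5.2]
```

Request:
arm_command(
  moves=[
    [0, 0, 0, 30, -44, 1, 0],
    [0, 0, 0, 60, -88, 2, 0],
    [0, 0, 0, 90, -132, 4, 0],
    [0, 0, 0, 120, -176, 5, 0],
    [0, 0, 0, 120, -176, 5, 0],
    [0, 0, 0, 120, -176, 5, 0],
  ],
)

```text
time_s: 2.15
eef_pos: [619.6, -102.6, 330.4]
tool_rot: [3.141, 0.0, -0.002]
contact_force: [-0.6, -0.5, 0.0]
width: 1.002
```

```bash
cat >> h.py <<'E'
def wrist(name=None):
    from cell import manip
    s=manip.state();c=manip.capture('wrist');T=tool(s)@c['T_tool_cam']
    if name:
        cv2.imwrite(f'pics/{name}.png',cv2.resize(c['frame'][:,:,::-1],(768,576)))
        pickle.dump((s,c,T),open(name+'.pkl','wb'))
    return s,c,T
E
python3 - <<'E'
from h import *
s,c,T=wrist('w1');np.set_printoptions(precision=3,suppress=True)
print(s['eef_pos'],s['time_s'])
W=cloud(c,T)
P=sel(W,(425,-310,5),(590,-30,215));print(fit(P,PA+wb(0)+wb(-78),(490,-170,0)))
P=sel(W,(425,-130,30),(590,-30,215));print(fit(P,PA,(490,-170,0)))
E
```

```text
[ 619.551 -102.575  330.355] 2.15
(array([ 491.227, -169.184,   -0.014,    1.176]), np.float64(0.9624639744604817), 17773)
(array([ 490.326, -173.575,   -0.021,    0.746]), np.float64(0.29021844450950685), 2973)
```

View pics/w1.png

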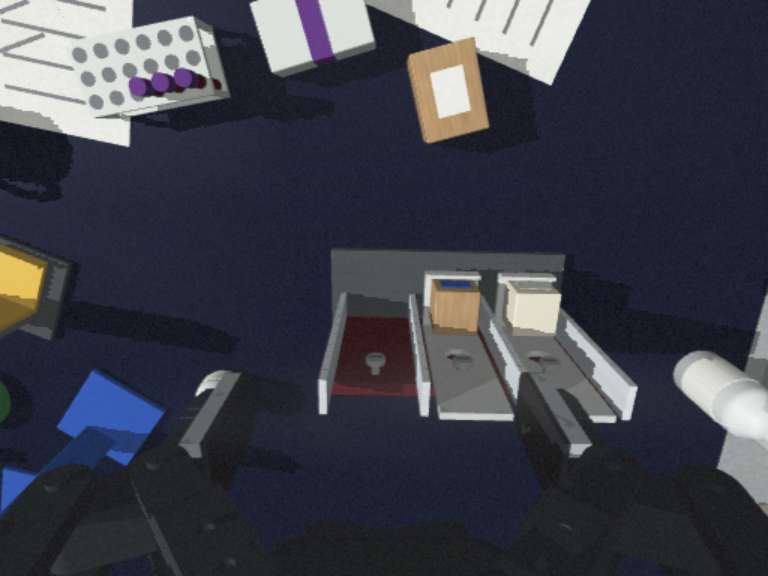

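Wrist view: the free bay is at (375,355) with the screw head at (375,360). The two occupied bays hold blocks, and the yellow bracket shows at the left edge at (20,285). Next I refine the screw.

```bash
python3 - <<'E'
from h import *
s,c,T=pickle.load(open('w1.pkl','rb'));np.set_printoptions(precision=3,suppress=True)
W=cloud(c,T)
for p0 in [(491.2,-169.2,-.014),(490.3,-173.5,-.021)]:
    M=R.from_euler('z',p0[2]).as_matrix()
    L=(W-[p0[0],p0[1],.9])@M
    m=(L[...,0]>7)&(L[...,0]<22)&(abs(L[...,1]-78)<25)&(L[...,2]>120)&(L[...,2]<160)
    q=L[m];print(len(q),q.min(0),q.max(0),np.median(q,0))
    v,u=np.where(m);print(u.min()*1.5,u.max()*1.5,v.min()*1.5,v.max()*1.5)
    # cheek faces in bay: y of inner/outer top
    for y0 in(39,117,-39,-117):
        k=L[(abs(L[...,1]-y0)<9)&(L[...,2]>200)&(L[...,0]>2)&(L[...,0]<28)]
        if len(k):print('cheek',y0,len(k),np.percentile(k[:,1],[2,50,98]))
    k=L[(abs(L[...,0])<8)&(abs(L[...,1]-78)<30)&(L[...,2]>40)&(L[...,2]<150)];
    A=np.c_[k[:,1]-78,k[:,2]-95,np.ones(len(k))];print('board plane',np.linalg.lstsq(A,k[:,0],rcond=None)[0],len(k))
    for xx in [W[np.isfinite(W[...,0])&(W[...,2]>5)&(W[...,2]<18)]]:
        kk=(xx-[p0[0],p0[1],.9])@M;kk=kk[(abs(kk[:,0]-60)<40)&(abs(kk[:,1])<150)]
        print('base',np.percentile(kk,[.5,50,99.5],axis=0))
E
```

```text
114 [  9.795  65.634 132.433] [ 16.473  81.745 149.642] [ 15.381  73.605 144.382]
366.0 384.0 352.5 366.0
cheek 39 112 [31.656 34.887 37.644]
cheek 117 110 [109.581 112.208 115.303]
cheek -39 19 [-32.276 -31.264 -30.048]
cheek -117 166 [-124.434 -119.702 -108.49 ]
board plane [ 0.007  0.003 -0.342] 1285
base [[  20.599 -133.845    5.057]
 [  60.48    35.925   11.703]
 [  79.687  125.497   14.208]]
115 [  7.026  70.031 132.433] [ 16.737  86.174 149.642] [ 15.652  78.013 144.359]
366.0 384.0 352.5 367.5
cheek 39 111 [36.115 39.186 41.999]
cheek 117 109 [113.937 116.657 119.796]
cheek -117 149 [-120.166 -115.783 -113.449]
board plane [ 0.001  0.003 -0.072] 1288
base [[  20.696 -129.152    5.059]
 [  61.123   40.781   11.702]
 [  80.011  130.22    14.207]]
```

```bash
python3 - <<'E'
from h import *
from cell import manip
go((600,290,330),-.35,manip.state())
E
```

```text
turn [ 0.07  0.06 19.96] shift [-1.990e+01 -3.936e+02  1.000e-01]
```

Request:
arm_command(
  moves=[
    [0, 0, 3, -3, -58, 0, 0],
    [0, 0, 6, -6, -116, 0, 0],
    [0, 0, 9, -9, -174, 0, 0],
    [0, 0, 12, -12, -232, 0, 0],
    [0, 0, 15, -15, -290, 0, 0],
    [0, 0, 18, -18, -348, 0, 0],
    [0, 0, 20, -20, -394, 0, 0],
    [0, 0, 20, -20, -394, 0, 0],
    [0, 0, 20, -20, -394, 0, 0],
  ],
)

```text
time_s: 3.32
eef_pos: [600.7, 289.2, 330.7]
tool_rot: [3.091, -0.549, 0.001]
contact_force: [0.0, -1.4, -0.1]
width: 1.001
```

```bash
python3 - <<'E'
from h import *
s,c,T=wrist('w2');np.set_printoptions(precision=3,suppress=True)
print(s['eef_pos'],s['time_s'])
W=cloud(c,T)
P=sel(W,(450,240,5),(610,385,195));print(fit(P,ST,(514,325,-.38)),fit(P,ST,(514,325,-.25)))
P=sel(W,(450,240,22),(610,385,195));print(fit(P,ST,(514,325,-.38)))
H=hsv(c);m=(H[...,0]>17)&(H[...,0]<30)&(H[...,1]>150)&(H[...,2]>80)
P=W[m];P=P[(P[:,2]>14)&(P[:,2]<200)];print(fit(P,ST[2:],(514,325,-.38)),P.max(0))
E
```

```text
[600.711 289.174 330.716] 3.325
(array([516.062, 324.731,  -0.42 ,   0.574]), np.float64(0.5559131391320733), 5313) (array([512.531, 324.71 ,  -0.296,   0.618]), np.float64(0.8233466377843968), 5313)
(array([513.326, 326.474,  -0.275,   0.565]), np.float64(0.9352378079411472), 2636)
(array([515.838, 324.034,  -0.42 ,   0.993]), np.float64(0.4335798025391471), 2055) [579.057 352.777 180.742]
```

View pics/w2.png

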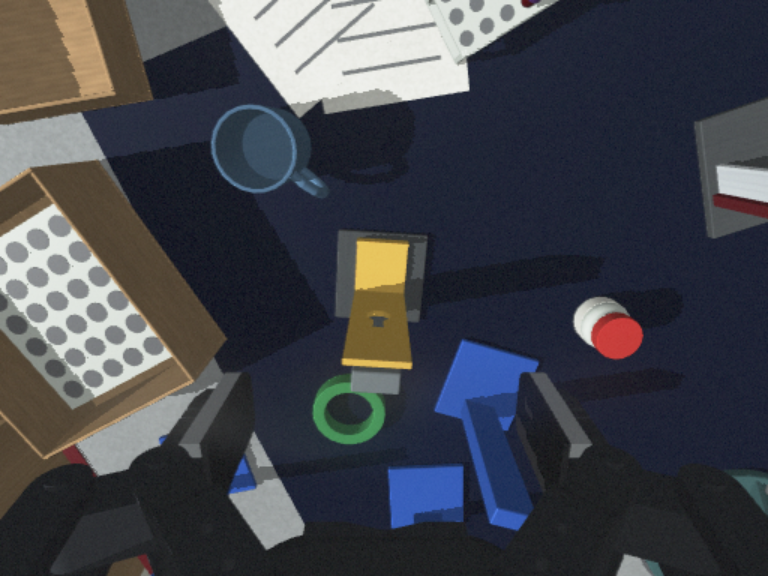

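The bracket is at (380,300) in this view, with its keyhole at (377,320) and the grey column behind it at (375,380). Fit: (516,324.5), yaw -0.42.

```bash
python3 - <<'E'
from h import *
from cell import manip
go((516,324.5,130),-.42,manip.state())
E
```

```text
turn [ 0.1  -0.06  3.84] shift [-92.4  -4.8 200.7]
```

Request:
arm_command(
  moves=[
    [0, 0, 2, -46, -2, 40, 0],
    [0, 0, 3.9, -92.5, -5, 80, 0],
    [0, 0, 3.9, -92.5, -5, 80, 0],
    [0, 0, 3.9, -92.5, -5, 120, 0],
    [0, 0, 3.9, -92.5, -5, 155, 0],
    [0, 0, 3.9, -92.5, -5, 180, 0],
    [0, 0, 3.9, -92.5, -5, 201, 0],
    [0, 0, 3.9, -92.5, -5, 201, 0],
  ],
)

```text
time_s: 4.38
eef_pos: [515.9, 325.2, 129.1]
tool_rot: [3.07, -0.655, -0.001]
contact_force: [0.3, 0.2, 0.9]
width: 0.997
```

```bash
python3 - <<'E'
from h import *
s,c,T=wrist('w3');print(s['eef_pos'],s['contact_force'])
W=cloud(c,T);np.set_printoptions(precision=3,suppress=True)
H=hsv(c);m=(H[...,0]>17)&(H[...,0]<30)&(H[...,1]>150)&(H[...,2]>60)
P=W[m];P=P[(P[:,2]>14)&(P[:,2]<200)];print(fit(P,ST[2:],(516,324.5,-.42)))
go((516,324.5,130),-.42,s)
E
```

```text
[515.92946309 325.18469314 129.05167067] [0.25686253 0.24760068 0.87230626]
(array([516.413, 324.415,  -0.42 ,   0.057]), np.float64(0.16563564258772923), 3797)
turn [ 0.16 -0.   -0.04] shift [ 0.3  0.6 -0.9]
```

Well aligned. Now I close, then lift.

Request:
arm_command(
  moves=[
    [0, 0, 0, 0, 0, 0, 0.5],
    [0, 0, 0, 0, 0, 0, 0.8],
    [0, 0, 0, 0, 0, 0, 1],
    [0, 0, 0, 0, 0, 0, 1],
    [0, 0, 0, 0, 0, 0, 1],
    [0, 0, 0, 0, 0, 0, 1],
    [0, 0, 0, 2, 0, -10, 1],
    [0, 0, 0, 4, 0, -30, 1],
    [0, 0, 0, 4, 0, -60, 1],
  ],
)

```text
time_s: 5.55
eef_pos: [517.8, 325.7, 190.0]
tool_rot: [3.072, -0.65, -0.002]
contact_force: [0.7, -0.2, -2.1]
width: 0.61
```

```bash
python3 - <<'E'
from h import *
s,c,T=wrist('w4');print(s['eef_pos'],s['contact_force'],s['width'])
W=cloud(c,T);np.set_printoptions(precision=3,suppress=True)
H=hsv(c);m=(H[...,0]>17)&(H[...,0]<30)&(H[...,1]>150)&(H[...,2]>60)
P=W[m];P=P[(P[:,2]>14)&(P[:,2]<260)];print(fit(P-[0,0,68],BR,(516,324.5,-.42)))
go((570,110,200),-.02,s)
E
```

```text
[517.84311917 325.69712286 189.96230626] [ 0.71208621 -0.20344797 -2.06324132] 0.6100662490394568
(array([516.535, 323.269,  -0.428,  -1.57 ]), np.float64(1.0285332983702502), 3796)
turn [  0.11   0.09 -22.76] shift [135.1 176.1  -9.8]
```

Request:
arm_command(
  moves=[
    [0, 0, 0, 0, 0, -15, 1],
    [0, 0, -4, 22, 29, -20, 1],
    [0, 0, -8, 45, 58, -20, 1],
    [0, 0, -12, 67, 88, -20, 1],
    [0, 0, -16, 90, 117, -20, 1],
    [0, 0, -20, 113, 147, -15, 1],
    [0, 0, -22.8, 135, 176, -10, 1],
    [0, 0, -22.8, 135, 176, -10, 1],
    [0, 0, -22.8, 135, 176, -10, 1],
  ],
)

```text
time_s: 6.72
eef_pos: [570.1, 111.5, 199.7]
tool_rot: [-3.141, 0.03, 0.002]
contact_force: [-0.6, 0.8, -1.6]
width: 0.615
```

```bash
cat >> h.py <<'E'
def yel(c,T,zmin=-50):
    W=cloud(c,T);H=hsv(c);m=(H[...,0]>17)&(H[...,0]<30)&(H[...,1]>150)&(H[...,2]>60)
    P=W[m];return P[np.isfinite(P[:,0])&(P[:,2]>zmin)]
def fit6(P,x0,B=BR):
    """x,y,z, euler zyx"""
    loc=lambda p:(P-p[:3])@R.from_euler('ZYX',p[3:]).as_matrix()
    r=least_squares(lambda p:sdf(loc(p),B),x0,loss='soft_l1',f_scale=1.,x_scale=[10,10,10,.1,.1,.1])
    return np.round(r.x,3),np.median(abs(sdf(loc(r.x),B))),len(P)
E
python3 - <<'E'
from h import *
s,c,T=wrist('w5');print(s['eef_pos'],s['contact_force'],s['width'],s['time_s'])
P=yel(c,T);P=P[np.linalg.norm(P[:,:2]-s['eef_pos'][:2],axis=1)<110]
print(fit6(P,[570,110,77,-.02,0,0]),fit6(P,[570,110,77,-.02,.15,0]))
E
```

```text
[570.07374712 111.54948744 199.6546428 ] [-0.62163222  0.77208129 -1.64001183] 0.6148102604930595 6.725
(array([ 5.56325e+02,  1.11116e+02,  7.82110e+01, -2.10000e-02,
        1.04000e-01,  1.20000e-02]), np.float64(0.9167534135339468), 4506) (array([ 5.63111e+02,  1.08977e+02,  7.61640e+01, -2.40000e-02,
        5.00000e-02, -1.40000e-02]), np.float64(0.17252757049185252), 4506)
```

Request:
arm_command(
  moves=[
    [0, 1.5, 0, 0, 0, 20, 1],
    [0, 2.9, 0, 0, 0, 45, 1],
    [0, 2.9, 0, 0, 0, 65, 1],
    [0, 2.9, 0, 0, 0, 72, 1],
    [0, 2.9, 0, 0, 0, 75, 1],
    [0, 2.9, 0, 0, 0, 75, 1],
    [0, 2.9, 0, 0, 0, 75, 1],
  ],
)

```text
time_s: 7.65
eef_pos: [571.2, 111.2, 125.6]
tool_rot: [3.14, -0.03, 0.082]
contact_force: [0.2, 0.0, -2.1]
width: 0.608
```

```bash
python3 - <<'E'
from h import *
s,c,T=wrist('w6');print(s['eef_pos'],s['contact_force'],s['width'],s['time_s'])
P=yel(c,T);P=P[np.linalg.norm(P[:,:2]-s['eef_pos'][:2],axis=1)<110]
print(fit6(P,[570,110,0,-.02,0,0]),fit6(P,[570,110,0,-.02,.05,0]))
E
```

```text
[571.2183095  111.21790724 125.6370922 ] [ 0.18695477  0.02507293 -2.05726905] 0.6079678791699364 7.65
(array([ 5.70053e+02,  1.08639e+02,  7.45200e+00, -2.30000e-02,
        0.00000e+00, -1.30000e-02]), np.float64(0.2035885471376031), 4977) (array([ 5.70029e+02,  1.08534e+02,  2.14900e+00, -2.30000e-02,
        1.00000e-03, -1.20000e-02]), np.float64(0.19814526441150138), 4977)
```

Request:
arm_command(
  moves=[
    [0, 0, 0, 0, 0, 1, 1],
    [0, 0, 0, 0, 0, 2, 1],
    [0, 0, 0, 0, 0, 2, 1],
  ],
)

```text
time_s: 8.07
eef_pos: [572.4, 110.9, 124.4]
tool_rot: [3.14, -0.031, 0.084]
contact_force: [-0.4, -1.8, 6.1]
width: 0.613
```

Contact (+8 N), so the bracket is standing on the desk. Release it and back straight up.

Request:
arm_command(
  moves=[
    [0, 0, 0, 0, 0, 0, 0.3],
    [0, 0, 0, 0, 0, 0, 0],
    [0, 0, 0, 0, 0, 0, 0],
    [0, 0, 0, 0, 0, 0, 0],
    [0, 0, 0, 0, 0, 0, 0],
    [0, -2.9, 0, 2, 0, -20, 0],
    [0, -2.9, 0, 2, 0, -60, 0],
    [0, -2.9, 0, 2, 0, -120, 0],
    [0, -2.9, 0, 40, 0, -150, 0],
    [0, -2.9, 0, 40, 0, -150, 0],
  ],
)

```text
time_s: 9.32
eef_pos: [607.6, 110.6, 278.3]
tool_rot: [-3.139, 0.033, -0.014]
contact_force: [-1.2, -0.0, -0.2]
width: 0.998
```

```bash
python3 - <<'E'
from h import *
from cell import manip
s,c,T=wrist('w7');print(s['eef_pos'],s['contact_force'],s['width'],s['time_s'],s['q'])
P=yel(c,T);P=P[(abs(P[:,0]-600)<110)&(abs(P[:,1]-110)<70)]
print(fit6(P,[570,110,0,-.02,0,0]),fit(P,BR,(570,110,-.02)))
c=manip.capture('scene');P=yel(c,c['T']);P=P[(abs(P[:,0]-600)<110)&(abs(P[:,1]-110)<70)];print(fit6(P,[570,110,0,-.02,0,0]))
E
```

```text
[607.57792383 110.58154432 278.34510959] [-1.1851601  -0.01549916 -0.15684805] 0.9983473839075002 9.325 [-0.05897739  0.37848743 -0.26356629  1.77369729  0.11606708  0.99533731
 -1.95874733]
(array([ 5.71529e+02,  1.08596e+02,  6.52000e-01, -3.00000e-02,
       -2.00000e-03, -2.00000e-03]), np.float64(0.3779071700082197), 3276) (array([ 5.71241436e+02,  1.08748827e+02, -3.19538299e-02,  6.95971222e-01]), np.float64(0.44720437172031935), 3276)
(array([ 5.70247e+02,  1.07666e+02,  1.66900e+00, -2.80000e-02,
       -4.00000e-03,  1.50000e-02]), np.float64(1.2193730474884703), 693)
```

Upright on the desk at (571,109), yaw -0.03, let go, and 220 mm from the stand. Next I regrasp with the jaws across the plate thickness.

```bash
python3 - <<'E'
from h import *
from cell import manip
go((571.3,108.7,131),1.54,manip.state())
E
```

```text
turn [-3.000e-02  5.000e-02 -8.935e+01] shift [-31.1   2.1 143.4]
```

```bash
python3 - <<'E'
from h import *
from cell import manip
for i in range(2):
    s=manip.state();print(s['time_s'],s['eef_pos'],s['tool_rot'])
go((571.3,108.7,131),1.54,s)
E
```

```text
9.425 [602.57380135 110.18770164 274.35592223] [ 3.14125207e+00 -3.04376341e-02 -1.45830868e-03]
9.425 [602.57380135 110.18770164 274.35592223] [ 3.14125207e+00 -3.04376341e-02 -1.45830868e-03]
turn [-3.000e-02  5.000e-02 -8.935e+01] shift [-31.1   2.1 143.4]
```

```bash
python3 - <<'E'
from h import *
s,c,T=wrist('w8');print(s['eef_pos'])
P=yel(c,T);P=P[(abs(P[:,0]-600)<110)&(abs(P[:,1]-110)<70)]
print(fit6(P,[570,110,0,-.02,0,0]),fit(P,BR,(570,110,-.02)))
E
```

```text
[602.57380135 110.18770164 274.35592223]
(array([ 5.71529e+02,  1.08349e+02,  6.53000e-01, -2.80000e-02,
       -1.00000e-03, -3.00000e-03]), np.float64(0.3746043410475637), 3251) (array([ 5.71324383e+02,  1.08850817e+02, -2.79114404e-02,  6.91775199e-01]), np.float64(0.428462681736657), 3251)
```

Request:
arm_command(
  moves=[
    [0, 0, -10, -8, 0, 5, 0],
    [0, 0, -20, -16, 1, 10, 0],
    [0, 0, -30, -24, 1, 15, 0],
    [0, 0, -40, -31, 2, 20, 0],
    [0, 0, -50, -31, 2, 20, 0],
    [0, 0, -60, -31, 2, 20, 0],
    [0, 0, -70, -31, 2, 20, 0],
    [0, 0, -80, -31, 2, 20, 0],
    [0, 0, -89.3, -31, 2, 20, 0],
    [0, 0, -89.3, -31, 2, 20, 0],
  ],
)

```text
time_s: 10.72
eef_pos: [570.2, 108.6, 253.1]
tool_rot: [-2.256, -2.184, 0.005]
contact_force: [0.7, 0.3, 0.3]
width: 1.004
```

```bash
python3 - <<'E'
from h import *
s,c,T=wrist('w9');s,c,T=wrist('w9');print(s['eef_pos'],s['q'])
P=yel(c,T);P=P[(abs(P[:,0]-600)<110)&(abs(P[:,1]-110)<70)]
print(fit6(P,[570,110,0,-.02,0,0]),fit(P,BR,(570,110,-.02)))
go((571.4,108.6,131),1.543,s)
E
```

```text
[570.58857386 108.69981392 253.44265777] [ 0.20146771  0.40662816 -0.62817838  1.86019204  0.28511994  0.96840598
 -0.58557283]
(array([ 5.67411e+02,  1.08185e+02,  4.58000e-01, -1.00000e-02,
       -5.00000e-03, -1.00000e-03]), np.float64(0.5270621911452431), 2158) (array([ 5.66719434e+02,  1.08290798e+02, -2.08757770e-02,  5.82008139e-01]), np.float64(0.5485171494809151), 2158)
turn [-0.16  0.03 -0.33] shift [ -0.    1.2 122.4]
```

```bash
python3 - <<'E'
from h import *
np.set_printoptions(precision=1,suppress=True)
for n in('w8','w9'):
    s,c,T=pickle.load(open(n+'.pkl','rb'));W=cloud(c,T)
    P=yel(c,T);P=P[(abs(P[:,0]-600)<110)&(abs(P[:,1]-110)<70)]
    for a,b in((164,180),(60,150),(2,12),(16,30)):
        q=P[(P[:,2]>a)&(P[:,2]<b)];print(n,a,len(q),np.percentile(q,[2,25,50,75,98],axis=0).tolist() if len(q) else '')
s,c,T=pickle.load(open('w9.pkl','rb'))
cv2.imwrite('pics/w9c.png',c['frame'][:,:,::-1]) 
E
```

```text
w8 164 408 [[563.0720061817917, 81.94757560925835, 164.33284511362547], [565.0746228233663, 94.90766669753619, 168.72308088639187], [567.2659727663399, 108.87034974122773, 170.31070105750905], [568.4418922132737, 122.74640602904094, 170.84564793320845], [569.4845137306485, 134.75651199560747, 171.80654999268776]]
w8 60 1005 [[564.9058893525563, 82.17307446568964, 62.74960507432124], [568.1063497055718, 94.3506319118641, 89.67081999386369], [568.5810950327059, 108.70480382963409, 115.33726701942561], [569.0232186457367, 122.75798822503405, 133.55080639293504], [569.589658191071, 134.43303538824742, 148.3701229209436]]
w8 2 1163 [[568.6690064695422, 80.1044646260756, 4.872286825158656], [581.2580279664237, 93.19247195882792, 6.111855024873051], [595.8329566997377, 106.81893523435281, 6.71254319550394], [610.7225184072815, 120.70689177036908, 7.332165152673326], [628.1880008396585, 133.7275333760435, 10.685766175754075]]
w8 16 154 [[567.7685864356085, 80.90066645047524, 16.08177596675959], [568.5560371808564, 96.38211250353095, 16.80738260052263], [569.0701809260761, 110.07064984734825,
[... 688 characters left out ...]
137.16206868774384], [569.7053744085268, 136.57081871912567, 147.10045861963403]]
w9 2 1505 [[569.5963208711315, 80.82347657967058, 4.947914134230482], [582.8526548121071, 94.25961473689286, 6.026758063119928], [597.1140256184233, 108.16985462138427, 6.594429814717785], [611.1629910998246, 122.18165579397316, 7.164819183082159], [624.5069193761734, 134.98195062311524, 8.41476574408834]]
w9 16 91 [[565.9961454238218, 80.85681770566192, 16.05935780382623], [625.3404208362454, 96.90851283196443, 16.406185718049926], [626.5667813292231, 110.33977617279832, 16.792224998169843], [627.7099540087376, 125.10442989931633, 17.337069018905396], [628.9750894098195, 136.37603956665134, 27.93249057740549]]
```

View pics/w9.png

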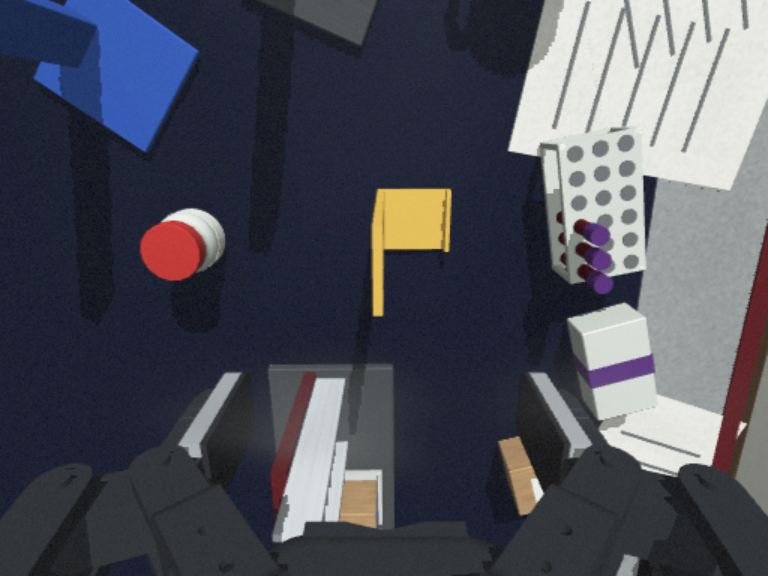

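The wrist view shows the bracket upright at (400,220), with its plate's top edge at (377,255). The SDF fit latched 6 mm off on the thin plate. The raw edges from both views agree on plate centre x≈565.9, y≈108.8, so I use those.

```bash
python3 - <<'E'
from h import *
from cell import manip
s,c,T=pickle.load(open('w8.pkl','rb'))
P=yel(c,T);q=P[(abs(P[:,1]-108)<22)&(abs(P[:,0]-568)<6)&(P[:,2]>30)&(P[:,2]<155)]
print('yaw',-np.polyfit(q[:,1],q[:,0],1)[0])
go((565.9,108.8,131),1.545,manip.state())
E
```

```text
yaw -0.02951468513987888
turn [-0.13  0.03 -0.44] shift [ -0.   -4.7 122.7]
```

Request:
arm_command(
  moves=[
    [0, 0, -0.3, 0, -4.7, 30, 0],
    [0, 0, -0.3, 0, -4.7, 60, 0],
    [0, 0, -0.3, 0, -4.7, 95, 0],
    [0, 0, -0.3, 0, -4.7, 122, 0],
    [0, 0, -0.3, 0, -4.7, 122, 0],
    [0, 0, -0.3, 0, -4.7, 122, 0.6],
    [0, 0, -0.3, 0, -4.7, 122, 1],
    [0, 0, -0.3, 0, -4.7, 122, 1],
    [0, 0, -0.3, 0, -4.7, 122, 1],
    [0, 0, -0.3, 0, -4.7, 122, 1],
  ],
)

```text
time_s: 12.08
eef_pos: [566.9, 109.1, 133.1]
tool_rot: [-2.25, -2.192, 0.001]
contact_force: [-1.1, 0.0, 2.9]
width: 0.025
```

Request:
arm_command(
  moves=[
    [0, 0, 0, 0, 0, 0, 1],
    [0, 0, 0, 0, 0, 0, 1],
  ],
)

```text
time_s: 12.32
eef_pos: [566.9, 109.2, 133.1]
tool_rot: [-2.25, -2.192, 0.001]
contact_force: [-2.2, -0.5, 6.1]
width: 0.027
```

Request:
arm_command(
  moves=[
    [0, 0, 0, 0, 0, -10, 1],
    [0, 0, 0, 0, 0, -40, 1],
    [0, 0, 0, 0, 0, -80, 1],
    [0, 0, 0, 0, 0, -110, 1],
    [0, 0, 0, 0, 0, -110, 1],
    [0, 0, 0, 0, 0, -110, 1],
  ],
)

```text
time_s: 13.08
eef_pos: [566.6, 108.5, 241.7]
tool_rot: [-2.25, -2.192, 0.003]
contact_force: [0.2, -0.0, -2.2]
width: 0.022
```

```bash
python3 - <<'E'
from h import *
s,c,T=wrist('w10');np.set_printoptions(precision=1,suppress=True)
print(s['eef_pos'],s['tool_rot'],s['contact_force'],s['width'],s['q'])
P=yel(c,T);P=P[(abs(P[:,0]-600)<110)&(abs(P[:,1]-110)<70)]
for z0 in(98,104,110):print(fit6(P,[565.9,109,z0,-.03,0,0]))
h=P[:,2].max();print('top',np.percentile(P[:,2],[98,99.5]))
t=P[P[:,2]>h-8];print('top edge',np.percentile(t,[2,50,98],axis=0))
E
```

```text
[566.6 108.5 241.7] [-2.2 -2.2  0. ] [ 0.2 -0.  -2.2] 0.021752181875586158 [ 0.2  0.4 -0.6  1.9  0.3  0.9 -0.6]
(array([563.7, 106.9, 115.1,   0. ,   0. ,  -0. ]), np.float64(0.4923733558102006), 3799)
(array([562.7, 106.9, 109.2,  -0. ,   0. ,  -0. ]), np.float64(0.4086378672001123), 3799)
(array([562.7, 106.9, 109.2,  -0. ,   0. ,  -0. ]), np.float64(0.40863791082894263), 3799)
top [279.8 280.3]
top edge [[564.3 114.5 274.3]
 [567.1 127.4 279.2]
 [570.  135.9 280.5]]
```

```bash
python3 - <<'E'
from h import *
from cell import manip
s=manip.state()
go((560,-96.5,242),1.55,s);go((537,-96.5,197),1.55,s)
E
```

```text
turn [-0.16  0.06 -0.31] shift [-204.9   -0.9   -0.6]
turn [-0.16  0.06 -0.31] shift [-205.5  -23.7   44.5]
```

Request:
arm_command(
  moves=[
    [0, 0, 0, -30, 0, 0, 1],
    [0, 0, 0, -70, 0, 0, 1],
    [0, 0, 0, -115, 0, 0, 1],
    [0, 0, -0.3, -160, 0, 0, 1],
    [0, 0, -0.3, -192, -1, 0, 1],
    [0, 0, -0.3, -205, -1, 0, 1],
    [0, 0, -0.3, -205, -10, 15, 1],
    [0, 0, -0.3, -205, -24, 35, 1],
    [0, 0, -0.3, -205, -24, 44, 1],
    [0, 0, -0.3, -205, -24, 44, 1],
  ],
)

```text
time_s: 14.38
eef_pos: [538.0, -94.2, 198.0]
tool_rot: [-2.242, -2.199, 0.0]
contact_force: [-0.0, 0.3, -1.5]
width: 0.024
```

```bash
python3 - <<'E'
from h import *
from cell import manip
s,c,T=wrist('w11');np.set_printoptions(precision=2,suppress=True)
print(s['time_s'],s['eef_pos'],s['tool_rot'],s['contact_force'],s['width'])
P=yel(c,T);P=P[(abs(P[:,0]-560)<80)&(abs(P[:,1]+96)<50)]
h=P[:,2].max();print('top',np.percentile(P[:,2],99))
t=P[P[:,2]>h-8];print('top edge',np.percentile(t,[2,50,98],axis=0))
c=manip.capture('scene');pickle.dump(c,open('s11.pkl','wb'))
P=yel(c,c['T']);P=P[(abs(P[:,0]-560)<80)&(abs(P[:,1]+96)<50)]
print('scene',np.percentile(P,[1,50,99],axis=0));print(fit6(P,[537,-96,64,-.02,0,0]))
q=P[(P[:,2]>90)&(P[:,2]<200)];print(np.percentile(q,[2,50,98],axis=0))
f=c['frame'][:,:,::-1];cv2.imwrite('pics/s11.png',cv2.resize(f[150:245,130:240],None,fx=6,fy=6,interpolation=cv2.INTER_CUBIC))
E
```

```text
14.375 [538.01 -94.24 197.99] [-2.24 -2.2   0.  ] [-0.    0.32 -1.46] 0.023638399409938265
top 236.48904055657275
top edge [[535.6  -83.61 230.74]
 [538.25 -72.68 235.6 ]
 [540.93 -66.79 237.02]]
scene [[ 536.08 -120.34   65.72]
 [ 542.94  -90.99  101.39]
 [ 603.74  -65.21  234.22]]
(array([539.66, -91.28,  66.32,  -0.02,  -0.01,  -0.02]), np.float64(1.149261836354416), 707)
[[ 537.27 -116.72   92.33]
 [ 541.5   -89.33  146.98]
 [ 545.    -65.46  199.2 ]]
```

View pics/s11.png

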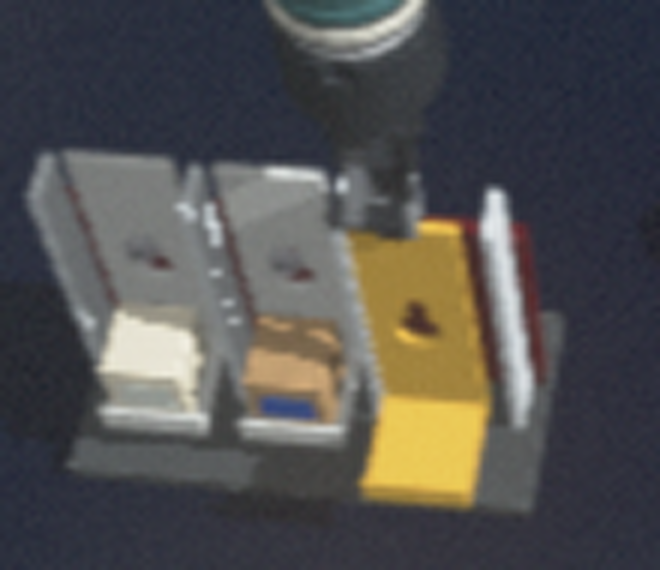

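Request:
arm_command(
  moves=[
    [0, 0, 0, -2, 0, 1, 1],
    [0, 0, 0, -2, -10, 1, 1],
    [0, 0, 0, -2, -20, 1, 1],
    [0, 0, 0, -2, -22, 1, 1],
    [0, 0, 0, -2, -22, 1, 1],
    [0, 0, 0, -2, -22, 1, 1],
  ],
)

```text
time_s: 15.22
eef_pos: [516.5, -96.7, 197.9]
tool_rot: [2.244, 2.198, 0.001]
contact_force: [0.3, 0.4, -1.3]
width: 0.023
```

```bash
python3 - <<'E'
from h import *
from cell import manip
s,c,T=wrist('w12');np.set_printoptions(precision=2,suppress=True)
print(s['time_s'],s['eef_pos'],s['tool_rot'],s['contact_force'],s['width'])
W=cloud(c,T)
P=yel(c,T);P=P[(abs(P[:,0]-540)<80)&(abs(P[:,1]+96)<50)]
h=np.percentile(P[:,2],99);print('top',h)
t=P[P[:,2]>h-6];print('top edge',np.percentile(t,[2,50,98],axis=0))
# panel in this view: cheeks
M=R.from_euler('z',-.021).as_matrix();L=(W-[490.5,-173.5,.7])@M
for y0 in(39,117):
    k=L[(abs(L[...,1]-y0)<9)&(L[...,2]>198)&(L[...,2]<210)&(L[...,0]>-3)&(L[...,0]<33)]
    if len(k):print('cheek',y0,len(k),np.percentile(k,[2,50,98],axis=0))
k=L[(L[...,0]>-20)&(L[...,0]<6)&(abs(L[...,1]-78)<140)&(abs(L[...,2]-158)<4)];print('boardtop',len(k),np.percentile(k,[2,50,98],axis=0) if len(k) else '')
cv2.imwrite('pics/w12c.png',cv2.resize(c['frame'][:,:,::-1],(768,576)))
E
```

```text
15.225 [516.49 -96.74 197.92] [2.24 2.2  0.  ] [ 0.35  0.44 -1.28] 0.02322325106110331
top 233.2836750525702
top edge [[514.9  -70.01 227.69]
 [517.31 -69.77 232.74]
 [519.21 -68.81 234.62]]
cheek 39 29 [[ -0.01  39.42 199.17]
 [  0.88  42.14 203.6 ]
 [  1.89  42.98 206.  ]]
cheek 117 680 [[  0.64 114.2  199.23]
 [ 15.51 117.79 204.73]
 [ 29.53 120.41 206.06]]
boardtop 2116 [[-11.81   7.31 156.27]
 [ -6.72  73.78 157.88]
 [  1.02 126.06 159.36]]
```

View pics/w12c.png

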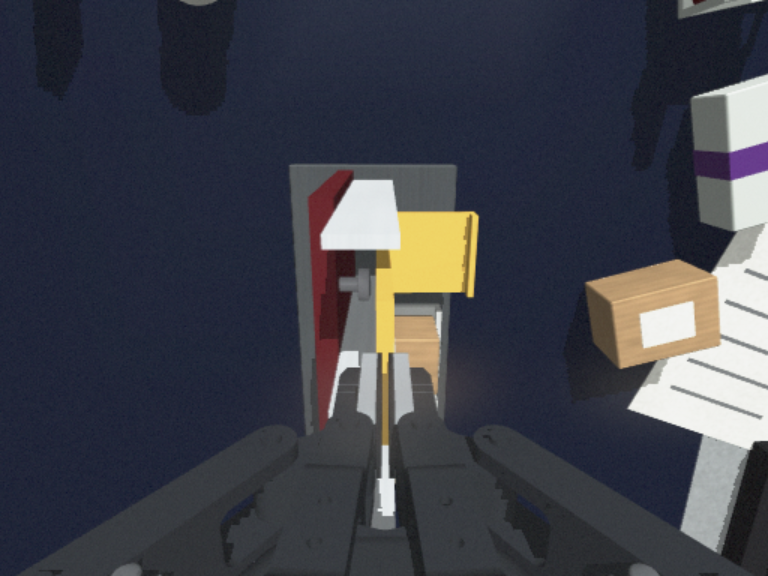

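Wrist view: the screw's side profile shows at (357,284), just behind the plate at (385,270), in the free bay. The fingers are clear. Next I measure the screw here.

```bash
python3 - <<'E'
from h import *
s,c,T=pickle.load(open('w12.pkl','rb'));np.set_printoptions(precision=2,suppress=True)
W=cloud(c,T);M=R.from_euler('z',-.021).as_matrix();L=(W-[490.5,-173.5,.7])@M
H=hsv(c);m=(L[...,0]>3)&(L[...,0]<18)&(abs(L[...,1]-78)<16)&(L[...,2]>125)&(L[...,2]<156)&(H[...,1]<90)
v,u=np.where(m);print(len(u),u.min()*1.5,u.max()*1.5,v.min()*1.5,v.max()*1.5)
for a,b in((3,10),(10.5,17.5)):
    k=L[m&(L[...,0]>a)&(L[...,0]<b)];print(a,len(k),np.percentile(k,[1,50,99],axis=0))
P=yel(c,T);Q=(P-[490.5,-173.5,.7])@M
for z0 in(80,120,150,190):
    k=Q[(abs(Q[:,2]-z0)<12)&(abs(Q[:,0]-22)<10)&(abs(Q[:,1]-78)<35)];print(z0,len(k),np.percentile(k,[2,50,98],axis=0) if len(k) else '')
k=Q[(Q[:,0]>35)&(Q[:,0]<70)&(Q[:,2]<90)&(Q[:,2]>60)];print('shelf',np.percentile(k,[2,50,98],axis=0))
E
```

```text
247 345.0 369.0 268.5 298.5
3 81 [[  3.19  75.77 139.81]
 [  6.52  79.61 143.38]
 [  9.78  82.04 144.77]]
10.5 165 [[ 10.58  71.45 139.54]
 [ 13.16  80.73 146.79]
 [ 16.05  87.13 149.86]]
80 3 [[28.18 69.83 69.83]
 [28.18 71.27 70.72]
 [28.2  72.15 71.26]]
120 0 
150 0 
190 64 [[ 20.86 104.07 179.49]
 [ 23.47 104.48 188.39]
 [ 26.57 104.85 196.49]]Traceback (most recent call last):
  File "<stdin>", line 11, in <module>
    return _quantile_unchecked(
        a, q, axis, out, overwrite_input, method, keepdims, weights)
    return _ureduce(a,
                    func=_quantile_ureduce_func,
    ...<5 lines>...
                    overwrite_input=overwrite_input,
                    method=method)
    r = func(a, **kwargs)
    result = _quantile(arr,
                       quantiles=q,
    ...<2 lines>...
                       out=out,
                       weights=wgt)
    slices_having_nans = np.isnan(arr[-1, ...])
                                  ~~~^^^^^^^^^
IndexError: index -1 is out of bounds for axis 0 with size 0
```

Request:
arm_command(
  moves=[
    [0, 0, 0, 1.1, 0, 0, 1],
    [0, 0, 0, 1.1, -3, 0, 1],
    [0, 0, 0, 1.1, -6, 0, 1],
    [0, 0, 0, 1.1, -9, 0, 1],
    [0, 0, 0, 1.1, -12, 0, 1],
    [0, 0, 0, 1.1, -12, 0, 1],
  ],
)

```text
time_s: 16.02
eef_pos: [503.6, -95.4, 197.7]
tool_rot: [-2.244, -2.198, 0.001]
contact_force: [-1.6, 0.9, -2.0]
width: 0.027
```

Request:
arm_command(
  moves=[
    [0, 0, 0, 0, -2, 0, 1],
    [0, 0, 0, 0, -4, 0, 1],
    [0, 0, 0, 0, -6, 0, 1],
    [0, 0, 0, 0, -7, 0, 1],
    [0, 0, 0, 0, -7, 0, 1],
  ],
)

```text
time_s: 16.65
eef_pos: [496.9, -95.3, 197.8]
tool_rot: [2.244, 2.198, -0.0]
contact_force: [-0.7, -0.2, -1.5]
width: 0.027
```

```bash
python3 - <<'E'
from h import *
s,c,T=wrist('w13');print(s['time_s'],s['eef_pos'],s['contact_force'])
np.set_printoptions(precision=2,suppress=True)
P=yel(c,T);Q=(P-[490.5,-173.5,.7])@R.from_euler('z',-.021).as_matrix()
k=Q[(abs(Q[:,2]-190)<30)&(abs(Q[:,0]-5)<12)&(abs(Q[:,1]-78)<35)];print(len(k),np.percentile(k,[2,50,98],axis=0))
W=cloud(c,T);L=(W-[490.5,-173.5,.7])@R.from_euler('z',-.021).as_matrix()
k=L[(L[...,0]>-20)&(L[...,0]<6)&(abs(L[...,1]-78)<140)&(abs(L[...,2]-158)<4)];print('boardtop',len(k),np.percentile(k,[2,50,98],axis=0))
k=L[(abs(L[...,1]-117)<9)&(L[...,2]>198)&(L[...,2]<210)&(L[...,0]>-3)&(L[...,0]<33)];print('cheek',np.percentile(k,[2,50,98],axis=0))
E
```

```text
16.65 [496.94461954 -95.25857012 197.75485391] [-0.69032713 -0.17596774 -1.48672405]
82 [[  1.46 105.22 174.48]
 [  4.52 105.57 189.4 ]
 [  7.42 105.87 209.03]]
boardtop 1766 [[-11.79 -42.3  156.29]
 [ -5.98  88.05 157.87]
 [ -0.   126.36 159.18]]
cheek [[  1.09 114.68 198.44]
 [ 14.82 118.24 204.72]
 [ 29.3  120.45 206.2 ]]
```

Request:
arm_command(
  moves=[
    [0, 0, 0, 0.4, 0, 3, 1],
    [0, 0, 0, 0.4, 0, 6, 1],
    [0, 0, 0, 0.4, 0, 9, 1],
    [0, 0, 0, 0.4, 0, 12, 1],
    [0, 0, 0, 0.4, 0, 12, 1],
  ],
)

```text
time_s: 17.32
eef_pos: [496.7, -94.8, 185.4]
tool_rot: [-2.244, -2.198, 0.001]
contact_force: [-0.5, 0.4, -3.3]
width: 0.022
```

Request:
arm_command(
  moves=[
    [0, 0, 0, 0, 0, 3, 1],
    [0, 0, 0, 0, 0, 6, 1],
    [0, 0, 0, 0, 0, 9, 1],
    [0, 0, 0, 0, 0, 10.5, 1],
    [0, 0, 0, 0, 0, 12, 1],
    [0, 0, 0, 0, 0, 12, 1],
  ],
)

```text
time_s: 18.08
eef_pos: [496.9, -94.8, 173.6]
tool_rot: [-2.244, -2.198, 0.0]
contact_force: [-0.2, -0.4, -2.3]
width: 0.02
```

Request:
arm_command(
  moves=[
    [0, 0, 0, 0, 0, 0.7, 1],
    [0, 0, 0, 0, 0, 1.4, 1],
    [0, 0, 0, 0, 0, 1.4, 1],
  ],
)

```text
time_s: 18.45
eef_pos: [497.2, -94.9, 172.6]
tool_rot: [2.244, 2.198, 0.0]
contact_force: [-0.1, -0.2, 0.5]
width: 0.026
```

Request:
arm_command(
  moves=[
    [0, 0, 0, 0, 0, 0.7, 1],
    [0, 0, 0, 0, 0, 0.7, 1],
    [0, 0, 0, 0, 0, 0.7, 0.8],
    [0, 0, 0, 0, 0, 0.7, 0.6],
    [0, 0, 0, 0, 0, 0.7, 0.4],
    [0, 0, 0, 0, 0, 0.7, 0.4],
    [0, 0, 0, 0, 0, 0.7, 0.4],
    [0, 0, 0, 0, 0, 0.7, 0.4],
  ],
)

```text
time_s: 19.45
eef_pos: [497.0, -94.8, 171.6]
tool_rot: [-2.244, -2.198, 0.0]
contact_force: [-0.0, -0.3, -0.1]
width: 0.601
```

```bash
python3 - <<'E'
from h import *
s,c,T=wrist('w14');print(s['time_s'],s['eef_pos'],s['contact_force'],s['width'])
np.set_printoptions(precision=2,suppress=True)
P=yel(c,T);Q=(P-[490.5,-173.5,.7])@R.from_euler('z',-.021).as_matrix()
Q=Q[(abs(Q[:,0]-35)<50)&(abs(Q[:,1]-78)<35)];print(np.percentile(Q,[1,99],axis=0))
for a,b in((204,216),(130,190)):
    k=Q[(Q[:,2]>a)&(Q[:,2]<b)&(Q[:,0]<25)]
    if len(k): print(a,len(k),np.percentile(k,[2,50,98],axis=0))
E
```

```text
19.45 [496.98977719 -94.84334834 171.57225161] [-0.03842266 -0.33213243 -0.11793141] 0.6012557044738134
[[ -0.05  48.53  43.77]
 [ 62.51 106.31 197.68]]
204 1 [[  5.63 105.81 204.34]
 [  5.63 105.81 204.34]
 [  5.63 105.81 204.34]]
130 54 [[  2.31 105.47 179.5 ]
 [  5.15 106.02 185.45]
 [  7.91 106.34 189.64]]
```

Request:
arm_command(
  moves=[
    [0, 0, 0, 0, 0, -15, 0.4],
    [0, 0, 0, 0, 0, -50, 0.4],
    [0, 0, 0, 0, 0, -100, 0.4],
    [0, 0, 0, 30, 40, -150, 0.2],
    [0, 0, 0, 60, 60, -180, 0],
    [0, 0, 0, 60, 60, -180, 0],
    [0, 0, 0, 60, 60, -180, 0],
    [0, 0, 0, 60, 60, -180, 0],
  ],
)

```text
time_s: 20.5
eef_pos: [556.6, -37.7, 350.4]
tool_rot: [-2.245, -2.195, 0.004]
contact_force: [0.7, -0.4, -0.3]
width: 1.003
```

```bash
python3 - <<'E'
from h import *
from cell import manip
s,c,T=wrist('w15');print(s['time_s'],s['eef_pos'],s['contact_force'],s['width'])
np.set_printoptions(precision=2,suppress=True)
P=yel(c,T);Q=(P-[490.5,-173.5,.7])@R.from_euler('z',-.021).as_matrix()
Q=Q[(abs(Q[:,0]-35)<50)&(abs(Q[:,1]-78)<35)]
print('top',np.percentile(Q[:,2],[98,99.5]));print(fit6(Q,[4,78,40,0,0,0]))
for a,b in((205,216),(160,200),(100,160),(36,62)):
    k=Q[(Q[:,2]>a)&(Q[:,2]<b)]
    if len(k): print(a,len(k),np.percentile(k,[2,50,98],axis=0).tolist())
c2=manip.capture('scene');P=yel(c2,c2['T']);Q=(P-[490.5,-173.5,.7])@R.from_euler('z',-.021).as_matrix()
Q=Q[(abs(Q[:,0]-35)<50)&(abs(Q[:,1]-78)<35)];print('scene',fit6(Q,[4,78,40,0,0,0]),np.percentile(Q[:,2],99))
a=cv2.resize(c['frame'][:,:,::-1],(512,384));b=cv2.resize(c2['frame'][150:245,130:240,::-1],(440,380),interpolation=cv2.INTER_CUBIC)
cv2.imwrite('pics/fin.png',np.hstack([a[:380,100:440],b]))
E
```

```text
20.5 [556.63967507 -37.65378738 350.36912455] [ 0.65511343 -0.37097986 -0.32819598] 1.0028203785465737
top [210.48 210.85]
(array([ 3.66, 78.13, 39.63, -0.  ,  0.01,  0.  ]), np.float64(0.3671315864268845), 1013)
205 178 [[2.4360891215956664, 56.23515131569828, 205.680337222034], [6.201863475286819, 84.40050868628742, 209.59889947143037], [8.318523310367208, 105.88644314748107, 210.88173937715277]]
160 146 [[3.1563068480140957, 56.634425540097794, 161.03212271956286], [7.862450217631951, 83.77360701657994, 184.12589554742604], [8.27558412574176, 106.07048876351368, 198.85988409457084]]
100 53 [[-7.994378929183265, 56.672176027673764, 103.25021585133587], [7.331425770407605, 72.0573862862399, 143.36471837437182], [7.6472189342475465, 96.33877922906385, 159.7560470399183]]
36 600 [[8.542861782692091, 51.79103171941228, 42.944491860657315], [41.59253468766716, 71.21269571850914, 45.2824214552128], [63.199690632785526, 105.88933791614346, 54.77783710402082]]
scene (array([ 1.59, 79.96, 41.55, -0.02,  0.02,  0.  ]), np.float64(1.2001120405479857), 526) 210.97788406397183
```

View pics/fin.png

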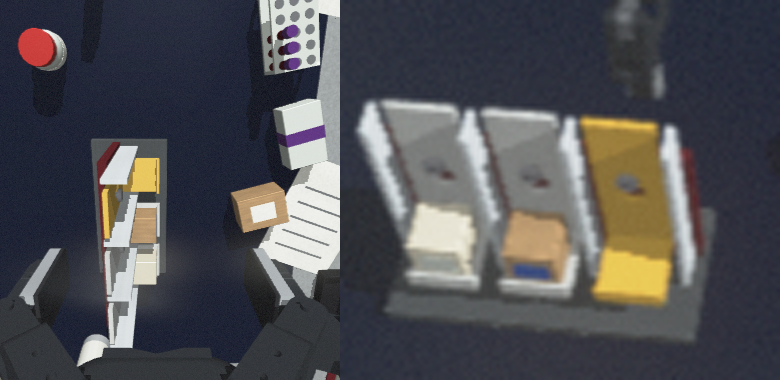

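The left half shows the free bay holding the yellow bracket at (115,205), with the gripper clear. The right half shows it level with the two white brackets and the screw head in the slot at (628,183). Its top measures 210.5 mm (210 expected locked) and its tilt about 0.01 rad.

```bash
python3 -c "
from cell import manip
print(manip.job_done())"
```

```text
the job is handed in; nothing more can be done
None
```

The bracket is hanging locked on the free bay's screw, let go and straight, and I handed the job in at about 20.6 s of the 58 s. No verdict is reported, so this rests on my own checks.

**What I did:** I lifted the bracket off the stand by its side edges and stood it upright on the desk at about (566, 109), some 220 mm from the stand. I let go there and took it again across the plate's thickness. I then passed the keyhole over the screw head, slid it down until it touched the screw, opened the fingers and backed away.

**Last checks:**
- **Height:** the bracket's top is at 210.5 mm, where 210 mm is expected when locked. Its underside fits at about 39.6 mm.
- **Position and tilt:** it is within about 0.5 mm of the bay's centre sideways, and tilt and yaw are about 0.01 rad or less.
- **Gripper:** it is fully open, about 180 mm above its release height, with no contact force beyond noise.
- **Bystanders:** I did not re-measure them. The arm stayed clear of them, and the jar, tube rack, carton and label box look undisturbed in the last picture.

**What disagreed:**
- **Thin-plate fit:** while the bracket stood on the desk, my model fit put its plate about 6 mm too far forward. The raw edges from two views showed this, and I used those instead.
- **Last scene-camera fit:** it differs from the wrist fit by about 2 mm in each axis. Its residual was larger (1.2 mm against 0.4 mm), so I relied on the wrist camera.

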